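Clamp the detergent bottle on the laundry rack

TASK

Secure the yellow detergent bottle so it cannot walk off when the machine spins: free the clamp's wing knob (anticlockwise), slide the clamp carriage well open, and stand the bottle on the rack's plank between the fixed wooden end stop and the carriage's fence, releasing it there. Then slide the carriage back until the bottle is held snugly between stop and fence, and turn the knob clockwise until it is tight, its wing in line with the rail again. Keep the bottle upright and set it down rather than dropping it, and leave the pink roller base, the chrome door stopper and the peg box where they are.

Things in the scene. Friction and masses are not known exactly. Their poses are not given: they have to be found in the camera images.
- rack: Fixed dark teak plank, 18 mm thick, x -95..85, y -180..180 mm in its frame; origin on the worktop. A wooden end stop (x -90..25, 55 mm high over the plank) at the -y end has its inner face at y = -150. An aluminium rail along y (at x = 50, 24 wide, top 32 mm over the worktop) carries the clamp carriage. The bottle's lane runs along y at x = -35.
- carriage (a joint): Slide of the grey plastic clamp carriage, m: clear gap between end stop and fence, 0 to 0.14, growing to the rack's +y. Its block (46 x 70 mm, top 56 mm over the worktop) rides the rail; the knob's axis is over the rail's middle, 75 mm to +y of the fence's face. Held fast while the knob is tight; slides with about 2 N when free.
- fence (a point): Point on the carriage's fence, on the face that looks to the end stop (the rack's -y): 85 mm towards the rack's -x from the knob axis, 42 mm over the worktop. The fence is an 8 mm thick, 55 mm high upright plate across the lane, its top 75 mm over the worktop.
- knob (a joint): Black wing knob on the carriage, rad: 0 = fully tight, wing in line with the rail; grows anticlockwise seen from above to 1.57, wing across the rail. It grips the rail below about 0.7 and is quite free above 0.9.
- knob_grip (a point): On the knob's upright axis, where to grip: 88 mm over the worktop. The wing is a bar 12 mm thick, 46 mm long, 32 mm high (66 to 98 mm over the worktop); this point's y axis runs along the wing, its x axis across it. Under the wing is a 42 mm disc.
- bay (a point): Where the bottle's underside centre belongs: on the plank's top (z = 18 mm), in the lane, the bottle just touching the end stop. Axes as the rack's.
- bottle: Closed yellow detergent bottle, round, 64 mm in diameter, 160 mm tall, about 0.4 kg. Origin at its underside's centre, z up.
- bottle_cap (a point): Middle of the bottle's white cap, a cylinder 36 mm in diameter and 38 mm high, 141 mm over the bottle's underside, on its axis.
- roller_base: Pink silicone lint roller base, a bystander: round, 80 mm in diameter at the foot, 55 mm tall. Origin at its underside's centre.
- door_stopper: Chrome door stopper, a bystander: round, 48 mm in diameter, 58 mm tall. Origin at its underside's centre.
- peg_box: Latched translucent box of spare pegs, a bystander: 106 x 136 x 59 mm. Origin at its underside's centre.

How it is judged:
On the way, in this order (a step that is already met when the one before it is completed fails the run):
1. the knob is freed (value of joint knob above 0.6 rad), for 0.1 s.
2. the carriage is slid open wide enough for the bottle (value of joint carriage above 0.07 m), for 0.1 s.
3. the bottle stands released on the plank between stop and fence (x of bottle in the frame of rack between -0.06 and 0.008 m and y of bottle in the frame of rack above -0.122 m and y of bottle in the frame of fence below -0.029 m and z of bottle in the frame of rack between 0.014 and 0.022 m and angle between bottle's own z axis and vertical below 0.1 rad and contact force between bottle and the fingers below 0.1 N), for 0.2 s.
4. the fence is slid up to the bottle (value of joint carriage below 0.0685 m), for 0.1 s.
At the end, for the whole second after the job is handed in: The bottle stands upright (within 0.1 rad) and still on the plank between end stop and fence, within about 30 mm of the lane's middle line; the gap between stop and fence is at most 68.5 mm (4.5 mm of play on the 64 mm bottle); the knob is tight, below 0.3 rad (value of joint knob below 0.3 rad and value of joint carriage between 0.06 and 0.0685 m and x of bottle in the frame of rack between -0.06 and 0.008 m and y of bottle in the frame of rack above -0.122 m and y of bottle in the frame of fence below -0.029 m and z of bottle in the frame of rack between 0.014 and 0.022 m and angle between bottle's own z axis and vertical below 0.1 rad and linear speed of bottle below 0.02 m/s); the robot touches nothing.
It fails at once if the bottle is tipped (angle between bottle's own z axis and vertical above 0.5 rad).
It fails at once if the bottle is dropped (linear speed of bottle above 0.5 m/s and contact force between bottle and the fingers below 0.05 N).
It fails at once if a bystander is displaced (distance of any of roller_base, door_stopper, peg_box from where it was at the start of the episode above 0.03 m).
It also fails if it takes over 72 s, if anything falls off the work surface, if the arm or the gripper's body presses on something with over 40 N, if the wrist force passes 120 N, or if a joint passes its speed limit or range.

ROBOT

A 6-joint arm with a two-finger parallel gripper is mounted at the origin on the work surface. World frame = base frame: x ahead of the robot, y to its left, z up, the work surface at z = 0. Lengths are in m, angles in rad, forces in N, time in s.
With the tool pointing down it reaches from about 0.375 to 0.9 m from the base axis. Payload 3.1 kg.
Tool frame: the origin (TCP) lies midway between the tips of the shut fingers; the grasp point (between the pads) lies 19 mm behind it; x points along the fingers, z is the direction in which the jaws open and shut, and the axes are right-handed (so a half turn about x gives the same grasp; the last joint's range is limited). The gripper opens to 85 mm and grips with 20 to 120 N. Pads are 22 mm wide; open, the fingers measure 114 mm over their backs; the gripper's body (76 mm by 85 mm) begins 54 mm behind the grasp point. The pads swing forward as they close: fully open they stand 13 mm farther back than shut.
Start: joints at [0.99, 0.527, 1.433, -0, 1.181, -0.178], TCP at [0.245, 0.575, 0.21] pointing down, gripper open.
Joint ranges: [-3.08, 3.08], [-0.75, 2.2], [0.22, 2.44], [-1.43, 4.57], [0, 2.65], [-2.85, 2.85]. Speed limits (rad/s): [2.79, 2.79, 3.14, 3.14, 3.14, 3.14].

INTERFACE

Orientations are given as a unit quaternion [x, y, z, w].
In Python, from station import status, snapshot, camera_params, ticket gives the robot as it stands.
- The arm moves only by the tool arm_command, never from a script. Its argument "series" is a list that holds one entry, the list of rows, each a list of 4 numbers: the shift along the tool's x, y, z in mm, then the turn about the tool's x in rad. A call has 1 to 10 rows; each row shifts and turns the commanded pose from where the row before left it, along the tool's axes as they then stand; what a row does not reach is not made up. A row lasts 1/10 s, in which the tool goes at most 50 mm and 8.59 degrees, less where a joint would pass 70% of its speed; a pose out of reach is approached as far as the arm can. A call is refused whole if a number of a shift passes 50 or a number of a turn 0.15, either way. A call with a gripper value outside its range is refused whole. "jaw" is the opening in per cent of the stroke, from 0 (shut) to 100 (fully open), set as the call begins (left out, the last holds). The fingers move at their own pace and stop on an object; "force" is the grip in N (left out, the last holds). Time passes only in rows, so rows that do not move let the fingers close. It gives the time, the measured TCP pose, the force and the opening at its end, in the units of the state.
- status.sense(): the state, without advancing time (a new reading comes with each control period).
- snapshot(name): name is "side" or "top" or "wrist"; returns the picture (384x512x3 uint8, red, green, blue); there is no depth.
- camera_params(name): a dict with "fovy" (degrees; the focal length in pixels is half the picture's height over the tangent of half this angle, whatever the lens; pixels are square), "cx", "cy" (the principal point, pixels), "k1" (the pictures are not rectified: a ray, as slopes to the right and down, at radius r is drawn at 1 + k1 r^2 times it, then the intrinsics apply), "extrinsics" (4x4, takes a point from camera to world coordinates); the wrist camera has in their place "mount" (4x4, takes a point from camera to tool coordinates, whose origin is the TCP and whose axes are the tool frame's). Camera axes: x right, y down, z forward; pixel columns grow to the right and rows downward; lengths in m; the calibration is good to about 2 mm. A picture is of the moment at which its call begins: read the wrist's pose just before it. camera_params takes no time and is no camera call.
- ticket.sign_off(): hands the job in, once; it reports no verdict.
The state is a dict: "t": time; "q": joint angles; "qd": joint speeds; "tau": joint torques, N m; "tcp_pos": TCP position; "tool_rot": TCP orientation; "force": force on the tool from outside, world axes, zero at the start; "ft_torque": the same for the moment, N m; "finger_gap": opening from 0.0 (shut) to 1.0 (fully open).
Only numpy, scipy, OpenCV 4.12 (cv2) and the standard library are available. Lean on these libraries where they do the work, as an engineer would, in place of code of your own. Each camera call takes 0.05 s, during which the arm holds its last target. There are 200 camera calls.

## Working session

There is one attempt and no reset: what is moved stays moved. The work goes in short steps, Python scripts to look and compute and a tool call to move; the robot and the scene stay as the last step left them, time stands still between calls to the robot, and variables do not carry over. Pictures are saved under pics/ and viewed, about 8 in all and at most 12, crops included, and the job is handed in when it is done.

Besides the shell and the picture viewer there is one more tool, called as a command line: name --argument value ..., lists and objects as JSON in quotes. arm_command: Moves the arm, as the interface text tells. Its arguments: {"type":"object","properties":{"series":{"type":"array"},"jaw":{"type":"number"},"force":{"type":"number"}},"required":["series"]}

```bash
mkdir -p pics; ls; python3 - <<'E'
from station import status, snapshot, camera_params
import cv2,numpy as np
s=status.sense(); print({k:np.round(v,4).tolist() for k,v in s.items()})
a=snapshot("top");b=snapshot("side")
cv2.imwrite("pics/top.png",cv2.resize(a[:,:,::-1],(800,600),interpolation=cv2.INTER_CUBIC))
cv2.imwrite("pics/side.png",cv2.resize(b[:,:,::-1],(800,600),interpolation=cv2.INTER_CUBIC))
for n in("top","side","wrist"):print(n,camera_params(n))
E
```

```text
pics
{'t': 0.0, 'q': [0.9895, 0.5285, 1.4339, 0.0, 1.1814, -0.1785], 'qd': [-0.0006, 0.0012, -0.0005, 0.0003, -0.0022, -0.0002], 'tau': [-0.0006, -44.2348, -17.8026, -0.0003, 0.0083, 0.0], 'tcp_pos': [0.2446, 0.5743, 0.2091], 'tool_rot': [-0.3901, 0.5906, 0.3896, 0.5892], 'force': [-0.014, -0.9297, 0.2078], 'ft_torque': [-0.0501, -0.0143, -0.0069], 'finger_gap': 0.9971}
top {'fovy': 42.03640212354434, 'cx': 257.33039096715595, 'cy': 184.41449164192656, 'k1': -0.015398646785835296, 'extrinsics': array([[ 0.00554856, -0.99614829,  0.08750881,  0.37965978],
       [-0.99992588, -0.00457859,  0.01128114,  0.00161912],
       [-0.01083702, -0.08756491, -0.99609987,  1.49450437],
       [ 0.        ,  0.        ,  0.        ,  1.        ]])}
side {'fovy': 52.316195344889245, 'cx': 254.74237509495876, 'cy': 195.3962608606237, 'k1': -0.02262345439840928, 'extrinsics': array([[ 0.75736912, -0.33096663,  0.56289707, -0.04236088],
       [-0.65298515, -0.38591855,  0.65167267, -0.63300578],
       [ 0.00155051, -0.86112018, -0.50839909,  0.62974399],
       [ 0.        ,  0.        ,  0.        ,  1.        ]])}
wrist {'fovy': 64.56635968799448, 'cx': 257.0560785231333, 'cy': 188.6054043479877, 'k1': -0.08108857842163807, 'mount': array([[-4.16042398e-04, -3.16590923e-01,  9.48562077e-01,
        -1.63206120e-01],
       [-1.22358609e-04, -9.48562136e-01, -3.16590996e-01,
         8.04534790e-02],
       [ 9.99999906e-01, -2.47780013e-04,  3.55904441e-04,
         6.86665417e-04],
       [ 0.00000000e+00,  0.00000000e+00,  0.00000000e+00,
         1.00000000e+00]])}
```

View pics/top.png

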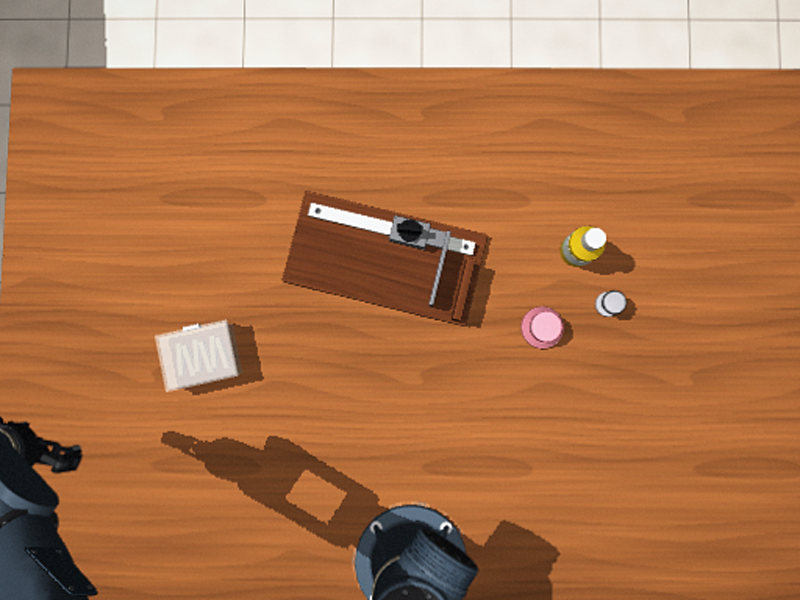

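View pics/side.png

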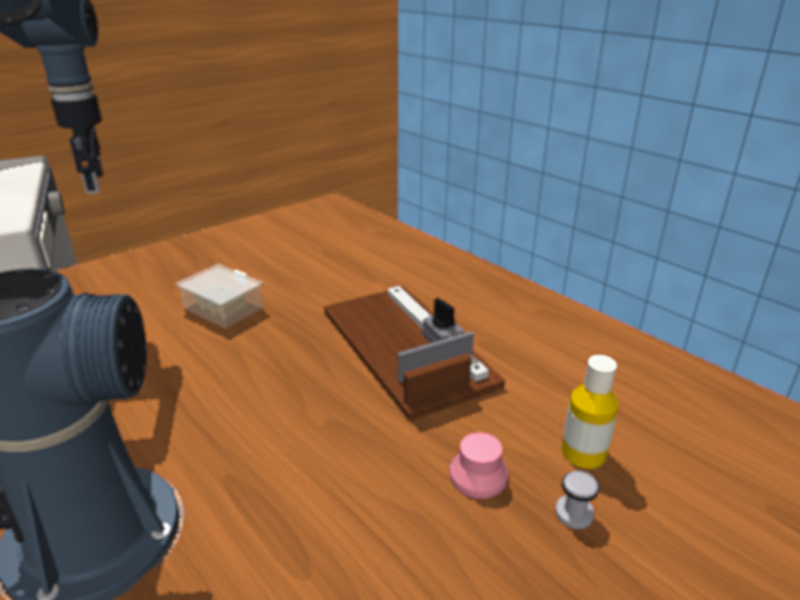

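```bash
cat > h.py <<'E'
from station import status, snapshot, camera_params
import cv2,numpy as np
from scipy.spatial.transform import Rotation as R
from scipy.optimize import least_squares
def KT(n,s=None):
    p=camera_params(n);f=192/np.tan(np.radians(p["fovy"]/2))
    if n=="wrist":
        s=s or status.sense();T=np.eye(4);T[:3,:3]=R.from_quat(s["tool_rot"]).as_matrix();T[:3,3]=s["tcp_pos"];E=T@p["mount"]
    else:E=p["extrinsics"]
    return p,f,E
def proj(n,P,s=None):
    p,f,E=KT(n,s);c=(np.atleast_2d(P)-E[:3,3])@E[:3,:3];u=c[:,:2]/c[:,2:]
    u=u*(1+p["k1"]*(u**2).sum(1,keepdims=True));return u*f+[p["cx"],p["cy"]]
def ray(n,uv,z,s=None):  # pixel (native) -> world point at height z
    x0=np.array([0.5,0,z])
    return least_squares(lambda q:proj(n,[q[0],q[1],z],s)[0]-uv,x0[:2],x_scale=0.1).x
def rackT(r,P): # r=x,y,yaw
    c,s=np.cos(r[2]),np.sin(r[2]);P=np.atleast_2d(P).astype(float);o=P.copy()
    o[:,0]=r[0]+c*P[:,0]-s*P[:,1];o[:,1]=r[1]+s*P[:,0]+c*P[:,1];return o
E
python3 - <<'E'
from h import *
k=0.64
# plank corners top z .018: (+x,+y),(+x,-y),(-x,-y),(-x,+y)
c=np.array([[305,191],[490,235],[470,327],[283,282]])*k
P=np.array([[85,180,18],[85,-180,18],[-95,-180,18],[-95,180,18]])/1e3
for u in c: print(ray("top",u,.018).round(4))
f=least_squares(lambda r:(proj("top",rackT(r,P))-c).ravel(),[.65,.05,-.2],x_scale=.1)
print(f.x,f.fun.reshape(-1,2).round(2)); r=f.x; np.save("rack.npy",r)
print("bottle top",ray("top",np.array([595,238])*k,.16),"side",ray("side",np.array([601,365])*k,.16))
print("knob top",ray("top",np.array([409,229])*k,.098))
for g in(.02,.03,.04,.05):print(g,"knob pred px",proj("top",rackT(r,[.05,-.15+g+.075,.098]))/k,"side",proj("side",rackT(r,[.05,-.15+g+.075,.098]))/k)
print("peg",ray("top",np.array([198,352])*k,.059),"stopper",ray("top",np.array([615,302])*k,.058),"roller",ray("top",np.array([546,327])*k,.055))
M=R.from_quat(status.sense()["tool_rot"]).as_matrix();print(M.round(3))
s=snapshot("side");x=s[170:275,230:400];cv2.imwrite("pics/c.png",cv2.resize(x[:,:,::-1],None,fx=4.5,fy=4.5,interpolation=cv2.INTER_CUBIC))
t=snapshot("top");x=t[110:220,170:300];y=t[130:220,320:420]
cv2.imwrite("pics/d.png",cv2.resize(x[:,:,::-1],None,fx=5,fy=5,interpolation=cv2.INTER_CUBIC))
E
```

```text
[0.696  0.2061]
[ 0.6119 -0.1489]
[ 0.4363 -0.1104]
[0.5201 0.2451]
[ 0.57091746  0.04680663 -0.22899409] [[ 1.07  0.49]
 [-0.36 -0.3 ]
 [-1.16 -0.43]
 [ 0.47  0.28]]
bottle top [ 0.58514684 -0.31514808] side [ 0.57851291 -0.3187054 ]
knob top [0.60972921 0.00551891]
0.02 knob pred px [[422.06842744 230.47376219]] side [[450.79521898 308.62686145]]
0.03 knob pred px [[416.68302716 229.21053515]] side [[447.69735286 305.96527787]]
0.04 knob pred px [[411.29995642 227.94795089]] side [[444.64418186 303.34217811]]
0.05 knob pred px [[405.91923865 226.68601479]] side [[441.63476329 300.75674864]]
peg [0.38611356 0.39271942] stopper [ 0.48206281 -0.37422136] roller [ 0.4355699  -0.24732952]
[[-0.001 -0.92   0.392]
 [-0.002  0.392  0.92 ]
 [-1.     0.    -0.002]]
```

View pics/d.png

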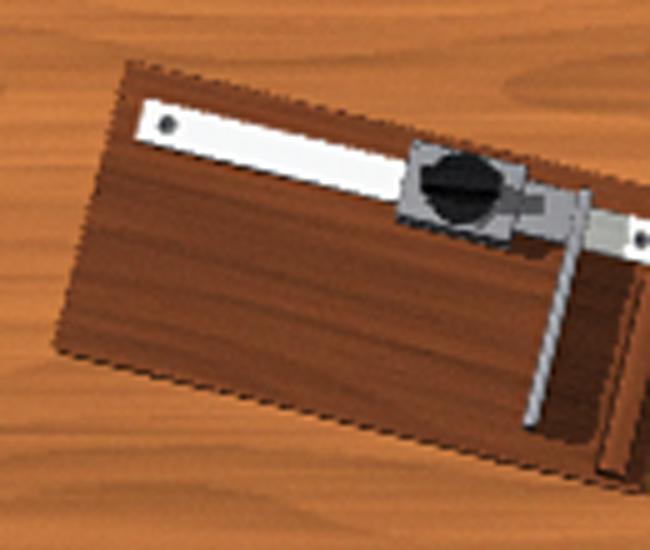

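arm_command --series '[[[0, 0, 0, 0.14], [0, 0, 0, 0.14], [0, 0, 0, 0.14], [0, 0, 0, 0.14], [0, 0, 0, 0.14], [0, 0, 0, 0.14], [0, 0, 0, 0.14], [0, 0, 0, 0.14], [0, 0, 0, 0.14], [0, 0, 0, 0.137]]]' --jaw 100

```text
t: 1.2
tcp_pos: [0.2448, 0.5748, 0.2098]
tool_rot: [0.083, 0.702, -0.083, 0.702]
force: [0.3, -0.4, 0.4]
finger_gap: 1.0
```

arm_command --series '[[[0, -32, 33, 0], [0, -32, 33, 0], [0, -32, 33, 0], [0, -32, 33, 0], [0, -32, 33, 0], [0, -32, 33, 0], [0, -32, 33, 0], [0, -32, 33, 0], [0, -32, 33, 0], [0, -32, 33, 0]]]'

```text
t: 2.2
tcp_pos: [0.4944, 0.1867, 0.2101]
tool_rot: [0.081, 0.702, -0.081, 0.702]
force: [0.7, 0.6, -0.0]
finger_gap: 0.997
```

arm_command --series '[[[0, -32, 33, 0], [0, -32, 33, 0], [0, -32, 33, 0], [0, -32, 33, 0], [0, -23, 21, 0], [0, 0, 0, 0], [0, 0, 0, 0], [0, 0, 0, 0]]]'

```text
t: 3.0
tcp_pos: [0.6074, 0.0076, 0.2098]
tool_rot: [0.081, 0.703, -0.08, 0.702]
force: [0.1, -0.3, 0.6]
finger_gap: 1.002
```

```bash
python3 - <<'E'
from h import *
s=status.sense();w=snapshot("wrist");np.save("w1.npy",w)
import json;json.dump({k:np.array(v).tolist() for k,v in s.items()},open("s1.json","w"))
print(s["tcp_pos"],s["q"],R.from_quat(s["tool_rot"]).as_matrix().round(3))
r=np.load("rack.npy")
print(rackT([0,0,-r[2]],[np.r_[s["tcp_pos"][:2]-r[:2],0]]), proj("wrist",[[.609,.006,.098]],s))
cv2.imwrite("pics/w1.png",cv2.resize(w[:,:,::-1],(800,600),interpolation=cv2.INTER_CUBIC))
E
```

```text
[0.60741552 0.00760547 0.20979656] [-1.71446306e-01  5.04697386e-01  1.47741850e+00  4.24171665e-04
  1.16111528e+00  5.67023091e-02] [[-0.002  0.226  0.974]
 [ 0.001  0.974 -0.226]
 [-1.     0.    -0.002]]
[[ 0.04444388 -0.02989284  0.        ]] [[258.13991045 180.07943439]]
```

View pics/w1.png

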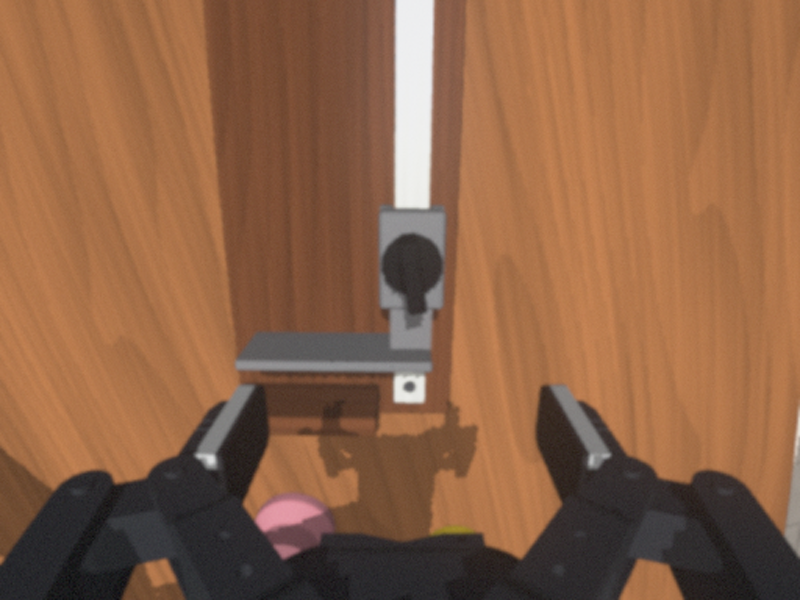

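```bash
python3 - <<'E'
from h import *
import json
s=json.load(open("s1.json"));r=np.load("rack.npy")
def rk(u,z):
    p=ray("wrist",np.array(u)*.64,z,s);return p.round(4),rackT([0,0,-r[2]],[np.r_[p-r[:2],0]])[0,:2].round(4)
print("disc",rk([412,265],.064));print("fence top",rk([333,362],.075));print("stop",rk([325,386],.073))
print("rail",rk([413.5,100],.032),rk([413.5,200],.032),rk([409,398],.032))
for y in(0,-.01,-.02,-.03,-.04):
  print(y,proj("wrist",rackT(r,[[.05,y+.023,.098],[.05,y-.023,.098],[.05,y-.023,.066],[.05,y,.064]]),s).round(1).tolist())
w=np.load("w1.npy");cv2.imwrite("pics/w1c.png",cv2.resize(w[125:265,140:310][:,:,::-1],None,fx=4.5,fy=4.2,interpolation=cv2.INTER_CUBIC)*1)
x=cv2.resize(w[125:265,140:310][:,:,::-1],None,fx=4,fy=4,interpolation=cv2.INTER_CUBIC);cv2.imwrite("pics/w1c.png",np.clip(x.astype(float)*1.8,0,255))
E
```

```text
disc (array([0.615 , 0.0059]), array([ 0.0522, -0.0299]))
fence top (array([ 0.5466, -0.0468]), array([-0.0025, -0.0967]))
stop (array([ 0.5352, -0.0648]), array([-0.0095, -0.1168]))
rail (array([0.6402, 0.1096]), array([0.0532, 0.0768])) (array([0.6254, 0.0439]), array([0.0537, 0.0095])) (array([ 0.5867, -0.1116]), array([ 0.0513, -0.1507]))
0 [[262.3, 122.0], [262.0, 171.8], [261.6, 163.7], [261.7, 141.3]]
-0.01 [[262.3, 133.3], [262.0, 182.0], [261.5, 173.0], [261.6, 151.0]]
-0.02 [[262.2, 144.3], [261.9, 192.0], [261.5, 182.1], [261.6, 160.4]]
-0.03 [[262.1, 155.0], [261.9, 201.8], [261.5, 191.1], [261.5, 169.7]]
-0.04 [[262.1, 165.6], [261.8, 211.3], [261.4, 199.9], [261.5, 178.9]][ WARN:0@0.596] global loadsave.cpp:1063 imwrite_ Unsupported depth image for selected encoder is fallbacked to CV_8U.
```

View pics/w1c.png

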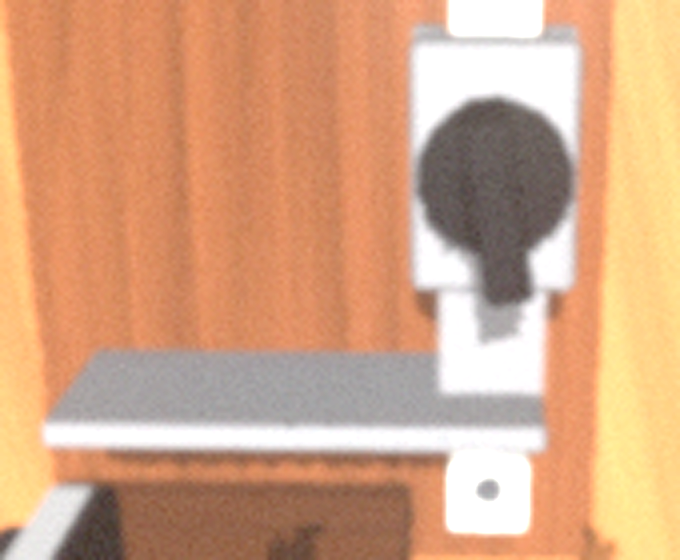

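arm_command --series '[[[28, 0, 7.5, 0], [28, 0, 0, 0], [28, 0, 0, 0], [28, 0, 0, 0], [15, 0, 0, 0], [10, 0, 0, 0], [0, 0, 0, 0], [0, 0, 0, 0]]]'

```text
t: 3.85
tcp_pos: [0.6165, 0.0051, 0.074]
tool_rot: [0.081, 0.702, -0.081, 0.703]
force: [0.1, 0.6, 0.4]
finger_gap: 1.003
```

arm_command --series '[[[0, 0, 0, 0], [0, 0, 0, 0], [0, 0, 0, 0], [0, 0, 0, 0], [0, 0, 0, 0], [0, 0, 0, 0], [0, 0, 0, 0], [0, 0, 0, 0]]]' --jaw 0 --force 60

```text
t: 4.65
tcp_pos: [0.6136, 0.0057, 0.0735]
tool_rot: [0.081, 0.704, -0.08, 0.701]
force: [-3.4, 1.5, 5.9]
finger_gap: 0.106
```

arm_command --series '[[[0, 0, 0, -0.13], [0, 0, 0, -0.13], [0, 0, 0, -0.13], [0, 0, 0, -0.13], [0, 0, 0, -0.13], [0, 0, 0, -0.13], [0, 0, 0, -0.13], [0, 0, 0, -0.13], [0, 0, 0, -0.13], [0, 0, 0, -0.13]]]'

```text
t: 5.65
tcp_pos: [0.6133, 0.0055, 0.0735]
tool_rot: [-0.361, 0.609, 0.364, 0.606]
force: [-5.1, 1.0, 6.8]
finger_gap: 0.102
```

arm_command --series '[[[0, 0, 0, 0], [0, 0, 0, 0], [0, 0, 0, 0]]]'

```text
t: 5.95
tcp_pos: [0.6133, 0.0055, 0.0735]
tool_rot: [-0.36, 0.609, 0.362, 0.607]
force: [-4.6, 1.1, 6.6]
finger_gap: 0.105
```

```bash
python3 - <<'E'
from h import *
s=status.sense();t=snapshot("top");print(s["tcp_pos"],s["force"],s["ft_torque"],R.from_quat(s["tool_rot"]).as_matrix().round(3),s["q"])
cv2.imwrite("pics/t2.png",cv2.resize(t[100:240,170:340][:,:,::-1],None,fx=4,fy=4,interpolation=cv2.INTER_CUBIC))
E
```

```text
[0.61330845 0.005489   0.07346936] [-4.59316366  1.14198234  6.56446687] [0.09801635 0.77922463 0.06577894] [[-0.005 -0.878  0.479]
 [ 0.001  0.479  0.878]
 [-1.     0.005 -0.002]] [-1.72982022e-01  6.89610687e-01  1.56745820e+00 -1.20996285e-04
  8.89621784e-01 -1.24443338e+00]
```

View pics/t2.png

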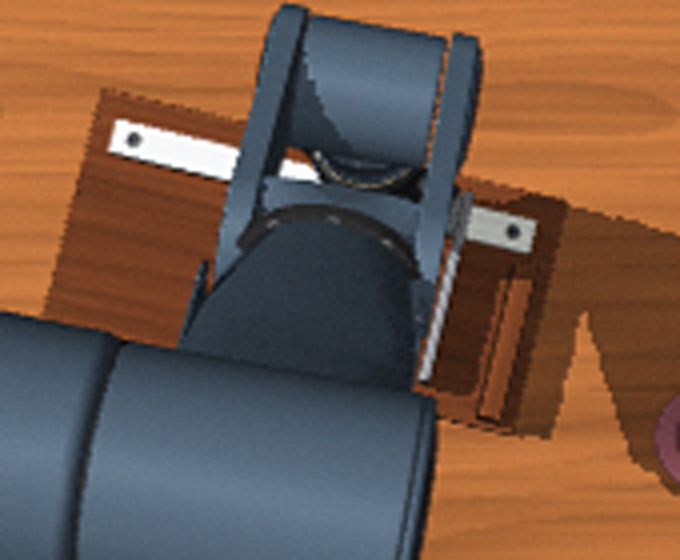

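arm_command --series '[[[0, 1.35, 4.8, 0], [0, 2.7, 9.6, 0], [0, 2.7, 9.6, 0], [0, 2.7, 9.6, 0], [0, 2.7, 9.6, 0], [0, 2.7, 9.6, 0], [0, 2.7, 9.6, 0], [0, 2.7, 9.6, 0], [0, 1.35, 4.8, 0], [0, 0, 0, 0]]]'

```text
t: 7.0
tcp_pos: [0.6322, 0.0838, 0.0735]
tool_rot: [-0.36, 0.609, 0.362, 0.607]
force: [-3.7, 2.6, 5.6]
finger_gap: 0.11
```

```bash
python3 - <<'E'
from h import *
s=status.sense();t=snapshot("top");print(s["tcp_pos"],s["force"],s["ft_torque"])
cv2.imwrite("pics/t3.png",cv2.resize(t[100:240,170:340][:,:,::-1],None,fx=4,fy=4,interpolation=cv2.INTER_CUBIC))
E
```

```text
[0.63217395 0.08383362 0.07349382] [-3.66284066  2.56912176  5.60649049] [0.2945731  0.70629247 0.05496856]
```

View pics/t3.png

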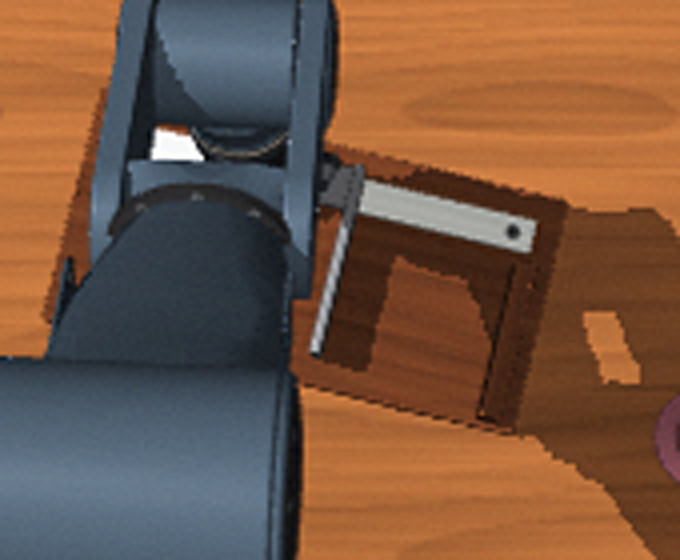

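arm_command --series '[[[0, 0, 0, 0], [0, 0, 0, 0], [0, 0, 0, 0], [-5, 0, 0, 0], [-30, 0, 0, 0], [-40, 0, 0, 0], [-40, 0, 0, 0], [-40, 0, 0, 0], [-32, 0, 0, 0]]]' --jaw 60

```text
t: 7.95
tcp_pos: [0.6343, 0.0825, 0.2633]
tool_rot: [-0.361, 0.607, 0.36, 0.609]
force: [0.6, 0.5, 0.6]
finger_gap: 0.599
```

arm_command --series '[[[0, 0, 0, 0.13], [0, 0, 0, 0.13], [0, 0, 0, 0.13], [0, 0, 0, 0.13], [0, 0, 0, 0.13], [0, 0, 0, 0.13], [0, 0, 0, 0.13], [0, 0, 0, 0.13], [0, 0, 0, 0.13], [0, 0, 0, 0.13]]]' --jaw 100

```text
t: 8.95
tcp_pos: [0.6337, 0.0825, 0.2604]
tool_rot: [0.083, 0.702, -0.083, 0.702]
force: [-0.5, -0.0, -0.3]
finger_gap: 0.999
```

arm_command --series '[[[0, -40, 4, 0], [0, -40, 4, 0], [0, -40, 4, 0], [0, -40, 4, 0], [0, -40, 4, 0], [0, -40, 4, 0], [0, -40, 4, 0], [0, -40, 4, 0], [0, -40, 4, 0]]]'

```text
t: 9.85
tcp_pos: [0.5865, -0.2779, 0.2605]
tool_rot: [0.081, 0.702, -0.081, 0.703]
force: [0.4, 0.3, 0.1]
finger_gap: 1.001
```

arm_command --series '[[[0, -20, 4, 0], [0, -20, 2, 0], [0, 0, 0, 0], [0, 0, 0, 0], [0, 0, 0, 0]]]'

```text
t: 10.35
tcp_pos: [0.584, -0.3146, 0.2601]
tool_rot: [0.081, 0.703, -0.08, 0.702]
force: [0.4, 0.2, -0.3]
finger_gap: 0.998
```

```bash
python3 - <<'E'
from h import *
import json
s=status.sense();w=snapshot("wrist")
json.dump({k:np.array(v).tolist() for k,v in s.items()},open("s2.json","w"))
print(s["tcp_pos"],R.from_quat(s["tool_rot"]).as_matrix().round(3))
print(proj("wrist",[[.582,-.317,.16]],s)/.64)
cv2.imwrite("pics/w2.png",cv2.resize(w[:,:,::-1],(800,600),interpolation=cv2.INTER_CUBIC))
E
```

```text
[ 0.58397212 -0.3145756   0.26011088] [[-0.     0.225  0.974]
 [ 0.001  0.974 -0.225]
 [-1.     0.001 -0.   ]]
[[397.55278159 289.90595829]]
```

View pics/w2.png

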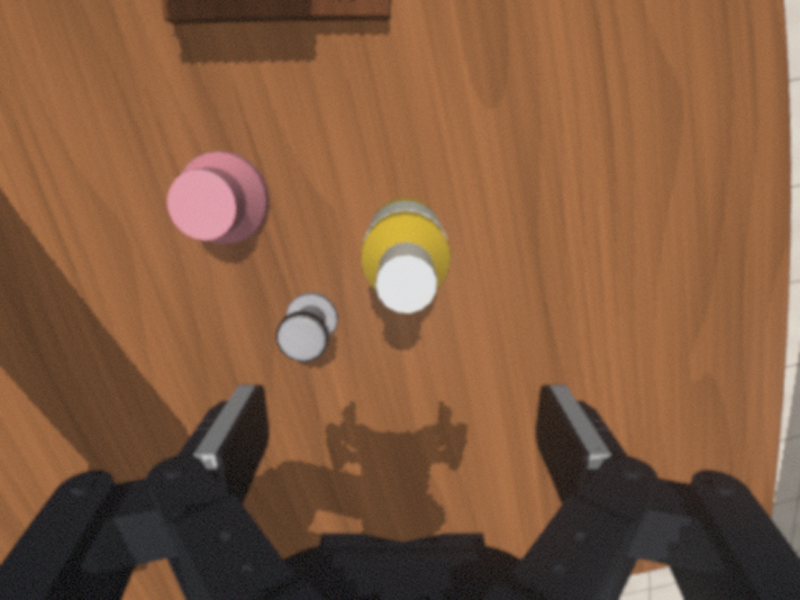

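```bash
python3 - <<'E'
from h import *
import json
s=json.load(open("s2.json"));r=np.load("rack.npy")
p=ray("wrist",np.array([406.5,284])*.64,.16,s);print("cap",p)
d=p-s["tcp_pos"][:2];M=R.from_quat(s["tool_rot"]).as_matrix();print("tool y,z",np.r_[d,0]@M[:,1]*1e3,np.r_[d,0]@M[:,2]*1e3)
a=ray("wrist",np.array([166,15])*.64,.018,s);b=ray("wrist",np.array([390,14])*.64,.018,s)
print(a,b,np.linalg.norm(a-b),"pred",rackT(r,[[-.095,-.18,0],[.085,-.18,0]]))
E
```

```text
cap [ 0.58787691 -0.31466728]
tool y,z 0.790377528316681 3.825057187528035
[ 0.44453257 -0.09827608] [ 0.61573557 -0.14199846] 0.17669780631189455 pred [[ 0.43753777 -0.1069297   0.        ]
 [ 0.61283891 -0.14778934  0.        ]]
```

arm_command --series '[[[20, 0.8, 3.8, 0], [30, 0, 0, 0], [30, 0, 0, 0], [30, 0, 0, 0], [16, 0, 0, 0], [8, 0, 0, 0], [0, 0, 0, 0], [0, 0, 0, 0]]]'

```text
t: 11.2
tcp_pos: [0.5884, -0.3164, 0.1272]
tool_rot: [0.08, 0.702, -0.081, 0.703]
force: [0.4, -0.3, 0.2]
finger_gap: 1.006
```

arm_command --series '[[[0, 0, 0, 0], [0, 0, 0, 0], [0, 0, 0, 0], [0, 0, 0, 0], [0, 0, 0, 0], [0, 0, 0, 0], [0, 0, 0, 0], [0, 0, 0, 0]]]' --jaw 0 --force 40

```text
t: 12.0
tcp_pos: [0.5877, -0.3168, 0.1271]
tool_rot: [0.081, 0.702, -0.081, 0.703]
force: [-1.3, 0.1, 5.4]
finger_gap: 0.4
```

arm_command --series '[[[-5, 0, 0, 0], [-10, 0, 0, 0], [-20, 0, 0, 0], [-20, 0, 0, 0], [-20, 0, 0, 0], [-20, 0, 0, 0], [-15, 0, 0, 0], [-10, 0, 0, 0], [0, 0, 0, 0]]]'

```text
t: 12.9
tcp_pos: [0.5882, -0.3169, 0.2476]
tool_rot: [0.08, 0.702, -0.081, 0.703]
force: [0.6, 0.3, -3.5]
finger_gap: 0.399
```

arm_command --series '[[[0, 12, -6.5, 0], [0, 27, -14.6, 0], [0, 29, -15.7, 0], [0, 30, -16.2, 0], [0, 30, -16.2, 0], [0, 30, -16.2, 0], [0, 30, -16.2, 0], [0, 29, -15.7, 0], [0, 20, -10.8, 0], [0, 10, -5.4, 0]]]'

```text
t: 13.9
tcp_pos: [0.5109, -0.0425, 0.245]
tool_rot: [0.081, 0.704, -0.079, 0.701]
force: [0.0, -0.2, -3.9]
finger_gap: 0.397
```

arm_command --series '[[[25, 0, 0, 0], [25, 0, 0, 0], [20, 0, 0, 0], [8, 0, 0, 0], [0, 0, 0, 0], [0, 0, 0, 0]]]'

```text
t: 14.5
tcp_pos: [0.5142, -0.046, 0.1686]
tool_rot: [0.081, 0.702, -0.081, 0.703]
force: [0.2, -0.2, -3.6]
finger_gap: 0.397
```

```bash
python3 - <<'E'
from h import *
s=status.sense();w=snapshot("side");print(s["tcp_pos"],s["force"])
cv2.imwrite("pics/s3.png",cv2.resize(w[130:290,190:390][:,:,::-1],None,fx=4,fy=3.75,interpolation=cv2.INTER_CUBIC))
E
```

```text
[ 0.51423517 -0.04597416  0.1685594 ] [ 0.18379191 -0.22159883 -3.61320651]
```

View pics/s3.png

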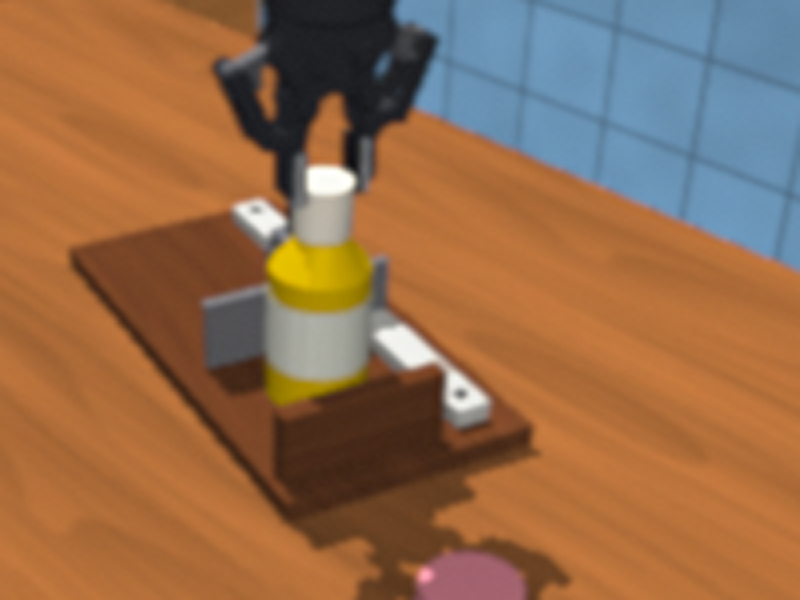

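arm_command --series '[[[8, 0, 0, 0], [7, 0, 0, 0], [4, 0, 0, 0], [2, 0, 0, 0], [1, 0, 0, 0], [1, 0, 0, 0], [0, 0, 0, 0], [0, 0, 0, 0]]]'

```text
t: 15.35
tcp_pos: [0.5138, -0.0457, 0.1452]
tool_rot: [0.081, 0.702, -0.081, 0.703]
force: [0.1, 0.4, -4.5]
finger_gap: 0.397
```

arm_command --series '[[[0.5, 0, 0, 0], [0.5, 0, 0, 0], [0.5, 0, 0, 0], [0, 0, 0, 0], [0, 0, 0, 0]]]'

```text
t: 15.85
tcp_pos: [0.5139, -0.0457, 0.145]
tool_rot: [0.081, 0.702, -0.081, 0.703]
force: [-2.1, 0.7, 6.0]
finger_gap: 0.4
```

arm_command --series '[[[0, 0, 0, 0], [0, 0, 0, 0], [0, 0, 0, 0], [0, 0, 0, 0], [0, 0, 0, 0]]]' --jaw 100

```text
t: 16.35
tcp_pos: [0.5137, -0.0457, 0.1435]
tool_rot: [0.081, 0.702, -0.081, 0.702]
force: [0.5, 0.1, 0.2]
finger_gap: 1.002
```

arm_command --series '[[[-5, 0, 0, 0], [-15, 0, 0, 0], [-30, 0, 0, 0], [-30, 0, 0, 0], [-30, 0, 0, 0], [-15, 0, 0, 0], [0, 10, 10, 0], [0, 15, 15, 0], [0, 0, 0, 0], [0, 0, 0, 0]]]'

```text
t: 17.35
tcp_pos: [0.5433, -0.0264, 0.2673]
tool_rot: [0.08, 0.703, -0.08, 0.702]
force: [-0.1, -0.2, -0.0]
finger_gap: 1.0
```

```bash
python3 - <<'E'
from h import *
import json
s=status.sense();w=snapshot("wrist")
json.dump({k:np.array(v).tolist() for k,v in s.items()},open("s4.json","w"))
r=np.load("rack.npy");print(s["tcp_pos"],(proj("wrist",rackT(r,[[.05,.049,.064],[-.035,-.103,.178]]),s)/.64).round(1))
cv2.imwrite("pics/w4.png",cv2.resize(w[:,:,::-1],(800,600),interpolation=cv2.INTER_CUBIC))
E
```

```text
[ 0.54327901 -0.02637043  0.26731689] [[485.1  74.3]
 [357.4 332.8]]
```

View pics/w4.png

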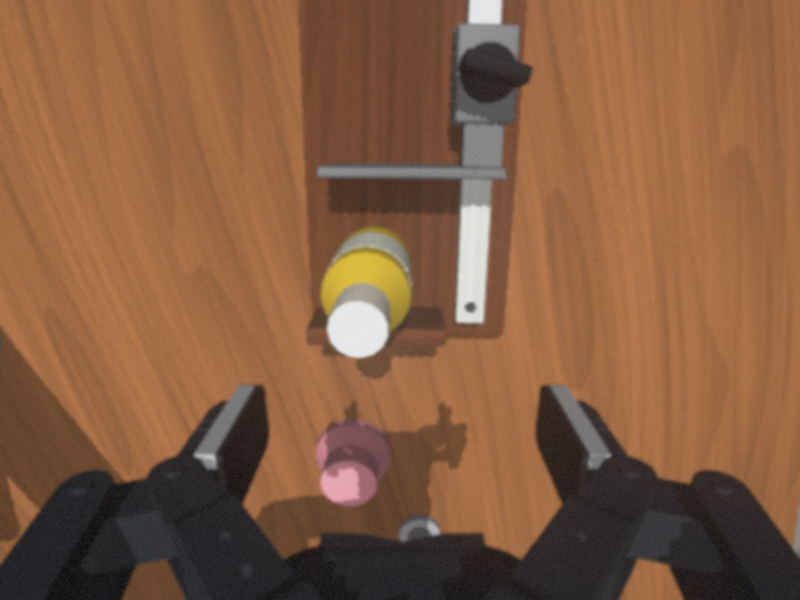

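arm_command --series '[[[0, 30, 15, 0], [0, 40, 20, 0], [0, 40, 20, 0], [0, 17.4, 7.1, 0], [0, 0, 0, -0.13], [0, 0, 0, -0.13], [0, 0, 0, -0.13], [0, 0, 0, -0.13], [0, 0, 0, -0.13], [0, 0, 0, -0.13]]]'

```text
t: 18.4
tcp_pos: [0.6322, 0.0826, 0.2677]
tool_rot: [-0.194, 0.681, 0.194, 0.679]
force: [1.1, -0.5, -0.3]
finger_gap: 1.001
```

arm_command --series '[[[0, 0, 0, -0.13], [0, 0, 0, -0.13], [0, 0, 0, -0.13], [0, 0, 0, -0.13], [0, 0, 0, 0], [0, 0, 0, 0], [0, 0, 0, 0]]]'

```text
t: 19.1
tcp_pos: [0.6327, 0.0829, 0.2683]
tool_rot: [-0.36, 0.609, 0.36, 0.608]
force: [-0.1, -0.4, 0.1]
finger_gap: 1.001
```

arm_command --series '[[[30, 0, 0, 0], [40, 0, 0, 0], [40, 0, 0, 0], [40, 0, 0, 0], [25, 0, 0, 0], [13, 0, 0, 0], [6, 0, 0, 0], [0, 0, 0, 0], [0, 0, 0, 0]]]'

```text
t: 20.0
tcp_pos: [0.6343, 0.083, 0.0761]
tool_rot: [-0.361, 0.607, 0.36, 0.609]
force: [-0.7, -0.2, -0.4]
finger_gap: 1.003
```

arm_command --series '[[[0, 0, 0, 0], [0, 0, 0, 0], [0, 0, 0, 0], [0, 0, 0, 0], [0, 0, 0, 0], [0, 0, 0, 0], [0, 0, 0, 0], [0, 0, 0, 0]]]' --jaw 0 --force 60

```text
t: 20.8
tcp_pos: [0.6332, 0.083, 0.075]
tool_rot: [-0.361, 0.608, 0.361, 0.608]
force: [-0.8, 0.7, 3.1]
finger_gap: 0.095
```

arm_command --series '[[[0, -1.3, -4.8, 0], [0, -1.3, -4.8, 0], [0, -1.3, -4.8, 0], [0, -1.3, -4.8, 0], [0, -1.3, -4.8, 0], [0, -1.3, -4.8, 0], [0, -1.3, -4.8, 0], [0, -1.3, -4.8, 0], [0, -0.5, -1.9, 0], [0, 0, 0, 0]]]'

```text
t: 21.8
tcp_pos: [0.6232, 0.0414, 0.0749]
tool_rot: [-0.361, 0.608, 0.36, 0.608]
force: [-1.5, -0.2, 5.1]
finger_gap: 0.097
```

arm_command --series '[[[0, -0.5, -1.9, 0], [0, -0.5, -1.9, 0], [0, -0.5, -1.9, 0], [0, -0.5, -1.9, 0], [0, -0.5, -1.9, 0], [0, 0, 0, 0]]]'

```text
t: 22.4
tcp_pos: [0.6212, 0.033, 0.0749]
tool_rot: [-0.36, 0.608, 0.361, 0.609]
force: [-0.6, 4.0, 5.8]
finger_gap: 0.097
```

arm_command --series '[[[0, -0.5, -1.9, 0], [0, -0.3, -1, 0], [0, -0.3, -1, 0], [0, -0.3, -1, 0], [0, 0, 0, 0]]]'

```text
t: 22.9
tcp_pos: [0.6201, 0.0286, 0.0749]
tool_rot: [-0.36, 0.608, 0.361, 0.609]
force: [0.4, 4.6, 5.7]
finger_gap: 0.096
```

arm_command --series '[[[0, -0.3, -1, 0], [0, -0.3, -1, 0], [0, -0.3, -1, 0], [0, 0, 0, 0], [0, 0, 0, 0]]]'

```text
t: 23.4
tcp_pos: [0.6201, 0.0282, 0.075]
tool_rot: [-0.359, 0.607, 0.361, 0.61]
force: [1.5, 11.2, 4.3]
finger_gap: 0.096
```

arm_command --series '[[[0, -0.3, -1, 0], [0, -0.3, -1, 0], [0, 0, 0, 0]]]'

```text
t: 23.7
tcp_pos: [0.62, 0.0279, 0.075]
tool_rot: [-0.358, 0.606, 0.362, 0.611]
force: [3.9, 16.1, 3.7]
finger_gap: 0.097
```

arm_command --series '[[[0, 0, 0, 0.13], [0, 0, 0, 0.13], [0, 0, 0, 0.13], [0, 0, 0, 0.13], [0, 0, 0, 0.13], [0, 0, 0, 0.13], [0, 0, 0, 0.13], [0, 0, 0, 0.13], [0, 0, 0, 0.13], [0, 0, 0, 0.13]]]'

```text
t: 24.7
tcp_pos: [0.6189, 0.0274, 0.075]
tool_rot: [0.086, 0.702, -0.081, 0.702]
force: [0.4, 15.8, 5.5]
finger_gap: 0.097
```

arm_command --series '[[[0, 0, 0, 0.03], [0, 0, 0, 0], [0, 0, 0, 0]]]'

```text
t: 25.0
tcp_pos: [0.6189, 0.0274, 0.075]
tool_rot: [0.095, 0.701, -0.089, 0.701]
force: [0.9, 15.3, 6.7]
finger_gap: 0.096
```

```bash
python3 - <<'E'
from h import *
s=status.sense();print(s["tcp_pos"],s["force"],s["ft_torque"],R.from_quat(s["tool_rot"]).as_matrix().round(3))
E
```

```text
[0.61887836 0.02743416 0.07495065] [ 0.92684055 15.34383474  6.69782685] [ 2.63043099 -0.18551904  0.09476156] [[ 0.001  0.258  0.966]
 [ 0.008  0.966 -0.258]
 [-1.     0.008 -0.001]]
```

arm_command --series '[[[0, 0, 0, 0], [0, 0, 0, 0], [0, 0, 0, 0], [0, 0, 0, 0], [-5, 0, 0, 0], [-20, 0, 0, 0], [-40, 0, 0, 0], [-40, 0, 0, 0], [-40, 0, 0, 0], [-40, 0, 0, 0]]]' --jaw 60

```text
t: 26.0
tcp_pos: [0.6184, 0.0225, 0.2616]
tool_rot: [0.091, 0.701, -0.092, 0.701]
force: [1.0, -0.2, -0.6]
finger_gap: 0.599
```

arm_command --series '[[[-20, 0, 0, 0], [-10, 0, 0, 0], [0, 0, 0, 0], [0, 0, 0, 0], [0, 0, 0, 0]]]'

```text
t: 26.5
tcp_pos: [0.6176, 0.0228, 0.2875]
tool_rot: [0.091, 0.703, -0.091, 0.7]
force: [-0.6, 0.1, 0.5]
finger_gap: 0.598
```

```bash
python3 - <<'E'
from h import *
import json
s=status.sense();w=snapshot("wrist");sd=snapshot("side")
json.dump({k:np.array(v).tolist() for k,v in s.items()},open("s5.json","w"))
print(s["tcp_pos"],s["force"])
a=cv2.resize(w[:,:,::-1],(800,600),interpolation=cv2.INTER_CUBIC)[0:600,150:600]
b=cv2.resize(sd[130:290,230:345][:,:,::-1],(345,480),interpolation=cv2.INTER_CUBIC)
o=np.zeros((600,800,3),np.uint8);o[:,:450]=a;o[:480,455:]=b
cv2.imwrite("pics/f.png",np.clip(o*1.3,0,255).astype(np.uint8))
E
```

```text
[0.61761469 0.02283993 0.2875107 ] [-0.58256605  0.13870456  0.50124673]
```

View pics/f.png

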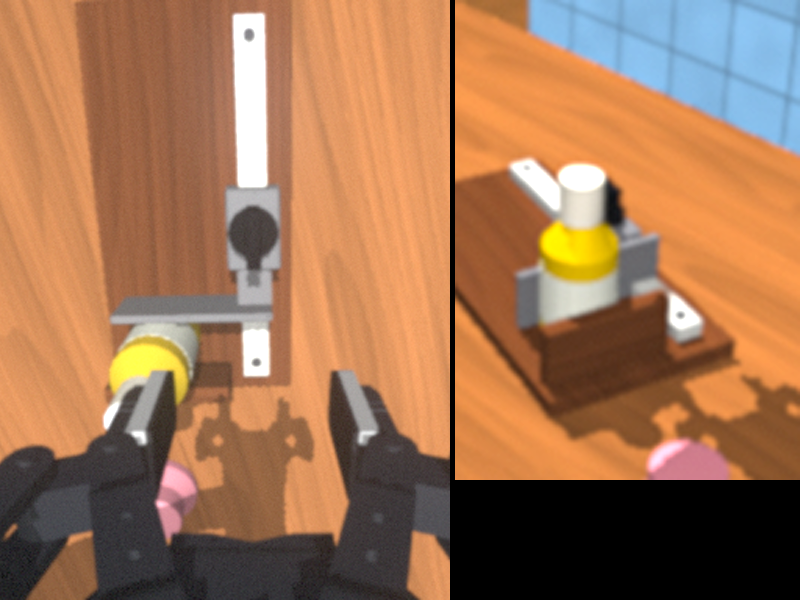

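```bash
python3 -c "
from station import ticket,status
print(status.sense()['t'],ticket.sign_off())"
```

```text
the job is handed in; nothing more can be done
26.6 None
```

The bottle is clamped between the end stop and the fence, and I handed the job in at 26.6 s of the 72 s allowed. No verdict came back.

- **Freeing and opening:** I turned the knob about 1.3 rad anticlockwise. I then slid the carriage open by about 80 mm.
- **Placing the bottle:** I carried it by the cap and lowered it until the force showed contact with the plank. I released it there, and it stayed upright.
- **Clamping:** I slid the carriage back until it stopped against the bottle, with the push rising from about 4 N to 16 N. I then turned the knob back clockwise by about 1.3 rad.

**Last checks:** In the final wrist and side pictures the wing is in line with the rail and the bottle stands upright between stop and fence. The gripper was clear above, with contact force near zero. The pink roller base looked to be where it was. The door stopper and peg box were not in those last pictures, though the arm did not go near them.

**Not measured:** I did not read the final gap from the pictures. I infer it is about 64 mm because the carriage stopped firmly against the bottle. Estimates of the rack's position also disagreed by a few mm along its length, so I set the bottle down about 15 mm short of the stop and let the fence push it home.

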